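# Fit two flanged hubs on the forge's disc grinder

## Task

Get the blade forge's disc grinder ready: put the large flanged hub flange-down over its upright spindle until the flange lies flat on the grinder's face, then put the small flanged hub flange-down over the same spindle so that it sits flat on top of the large one. Lower them fully home rather than dropping them, let go, and leave the blank cap (the flanged part with no hole through it) where it is.

Things in the scene. Friction and masses are not known exactly. Their poses are not given: they have to be found in the camera images.
- large_hub_center (a point): Large flanged hub, bare steel, about 0.5 kg, loose, standing flange-down on the bench: flange 110 mm across, 10 mm thick, four dark bolt holes; on it a round boss 50 mm across (the place to grip), its top 48 mm above the underside; a 30 mm bore right through. Point: on the axis half-way up, 24 mm above the underside; z runs from flange to boss.
- small_hub_center (a point): Small flanged hub, same bare steel, about 0.25 kg, loose, standing flange-down on the bench: flange 76 mm across, 8 mm thick; boss 40 mm across (the place to grip), its top 42 mm above the underside; the same 30 mm bore right through. Point: on the axis half-way up, 21 mm above the underside; z runs from flange to boss.
- seat (a point): Point on the spindle's axis on the round dark face (128 mm) of the disc grinder, a low fixed green housing 180 mm square; the face is 50 mm above the bench. The steel spindle rises from here: 25 mm thick up to 56 mm, then a cone to 8 mm at its tip, 76 mm above the point. z is up, x points to the grey motor, 92 mm across, which begins 135 mm from the axis and tops out 58 mm above the point.
- blank_cap_center (a point): Blank cap, same bare steel, loose, to be left alone: flange 90 mm across, boss 44 mm across, 45 mm tall in all, closed flat top, no bore. Point: on the axis half-way up, 22.5 mm above the underside. The two hubs and this cap stand in three places beside the grinder, in any order.
Things that resemble listed ones, but are neither listed nor needed, are in the scene too. What is shaped like the part that bears large_hub_center but pink or yellow is not meant.

How it is judged:
By the outcome, as a careful person would: the job done as asked, in the order asked, and still so for the second after the job is handed in, with the robot touching nothing.
It also fails if it takes over 56 s, if anything falls off the work surface, if the arm or the gripper's body presses on something with over 40 N, if the wrist force passes 120 N, or if a joint passes its speed limit or range.

## Robot

A 6-joint arm with a two-finger parallel gripper is mounted at the origin on the work surface. World frame = base frame: x ahead of the robot, y to its left, z up, the work surface at z = 0. Lengths are in m, angles in rad, forces in N, time in s.
With the tool pointing down it reaches from about 0.375 to 0.975 m from the base axis. Payload 3.8 kg.
Tool frame: the origin (TCP) lies on the centre line of the jaws, within the pads' length; the fingertips stand 17 mm ahead of it and the grasp point (between the pads) lies 2 mm behind it (bot.tip_extent is the distance from the TCP to the fingertips, in m); z points along the fingers, y is the line along which they close (so a half turn about z gives the same grasp; the last joint's range is limited). The gripper opens to 85 mm and grips with 20 to 120 N. Pads are 22 mm wide; open, the fingers measure 114 mm over their backs; the gripper's body (76 mm by 85 mm) begins 54 mm behind the grasp point. The pads swing forward as they close: fully open they stand 13 mm farther back than shut.
Start: joints at [1.123, 0.264, 1.604, -0, 1.274, -0.037], TCP at [0.27, 0.619, 0.248] pointing down, gripper open.
Joint ranges: [-2.63, 2.63], [-0.94, 2.18], [0.31, 2.57], [-1.31, 4.45], [0, 2.66], [-2.55, 2.55]. Speed limits (rad/s): [2.57, 2.57, 3.14, 3.14, 3.14, 3.14].

## Interface

Orientations are given as a rotation vector (axis times angle).
In Python, from workcell import readout, read_camera, finish_job, bot gives the robot as it stands.
- The arm moves only by the tool jog_arm, never from a script. Its argument "deltas" is one flat list of numbers, 7 for each row, row after row: the shift along the tool's x, y, z in m, then the turn, a rotation vector about the tool's x, y, z in degrees, then the gripper command: -1 is shut, 1 is fully open, values between are in proportion. A call has 1 to 8 rows; each row is the pose to reach, as a shift and turn from the pose commanded when the call began, along the tool's axes at that moment; what a row does not reach only later rows make up. A row lasts 1/10 s, in which the tool goes at most 50 mm and 8.59 degrees, less where a joint would pass 70% of its speed; a pose out of reach is approached as far as the arm can. A call with a gripper value outside its range is refused whole. The fingers move at their own pace and stop on an object; "squeeze" is the grip in N (left out, the last holds). Time passes only in rows, so rows that repeat a pose let the fingers close. It gives the time, the measured TCP pose, the force, the opening and the grip force at its end, in the units of the state.
- readout.read_state(): the state, without advancing time (a new reading comes with each control period).
- read_camera(name): name is "scene" or "top" or "wrist"; returns a dict with "color" (384x512x3 uint8, blue, green, red), "fx", "fy", "cx", "cy" (pixels), "dist" ([k1, k2, p1, p2, k3] as OpenCV has them; the pictures are not rectified), "origin" and "attitude" of the camera in the world. Camera axes: x right, y down, z forward; pixel columns grow to the right and rows downward; lengths in m; the calibration is good to about 2 mm. A picture is of the moment at which its call begins. There is no depth.
- finish_job(): hands the job in; it is judged then, once.
The state is a dict: "time": time; "q": joint angles; "joint_vel": joint speeds; "joint_torque": joint torques, N m; "tool_pos": TCP position; "tcp_rot": TCP orientation; "wrist_force": force on the tool from outside, world axes, zero at the start; "torque": the same for the moment, N m; "width": opening from 0.0 (shut) to 1.0 (fully open); "grip_force": force on a finger pad.
Only numpy, scipy, OpenCV 4.12 (cv2) and the standard library are available. Lean on these libraries where they do the work, as an engineer would, in place of code of your own. Each camera call takes 0.05 s, during which the arm holds its last target. There are 200 camera calls.

## Working session

There is one attempt and no reset: what is moved stays moved. The work goes in short steps, Python scripts to look and compute and a tool call to move; the robot and the scene stay as the last step left them, time stands still between calls to the robot, and variables do not carry over. Pictures are saved under pics/ and viewed, at most 10 in all, crops included, and the job is handed in when it is done.

Besides the shell and the picture viewer there is one more tool, called after "Call:" as name(argument=value, ...) on one line, values as JSON. jog_arm: Moves the arm, as the interface text tells. Its arguments: {"type":"object","properties":{"deltas":{"type":"array"},"squeeze":{"type":"number"}},"required":["deltas"]}

```bash
mkdir -p pics; python3 - <<'E'
from workcell import readout, read_camera, bot
import cv2,numpy as np,pickle
d={n:read_camera(n) for n in("scene","top")}
pickle.dump(d,open('cams.pkl','wb'))
for n in d:
    print(n,{k:np.round(v,4).tolist() for k,v in d[n].items() if k!='color'})
    cv2.imwrite(f'pics/{n}0.png',cv2.resize(d[n]['color'],(800,600),interpolation=cv2.INTER_CUBIC))
print(readout.read_state(), bot.tip_extent)
E
```

```text
scene {'fx': 404.8307, 'fy': 404.8307, 'cx': 258.3155, 'cy': 191.8724, 'dist': [-0.0691, 0.0, 0.0, 0.0, 0.0], 'origin': [0.9287, -0.0264, 0.8545], 'attitude': [-2.0933, -1.6639, 0.4773]}
top {'fx': 352.7574, 'fy': 352.7574, 'cx': 252.3321, 'cy': 189.0952, 'dist': [0.0161, 0.0, 0.0, 0.0, 0.0], 'origin': [0.4116, 0.0906, 0.7375], 'attitude': [-2.1984, 2.1857, -0.0749]}
{'time': 0.1, 'q': array([ 1.12310097e+00,  2.64684714e-01,  1.60523915e+00,  9.05672269e-06,
        1.27368205e+00, -3.69130369e-02]), 'joint_vel': array([ 0.00125328,  0.00023384, -0.00432158, -0.00257651, -0.00115544,
       -0.00057061]), 'joint_torque': array([ 1.94799372e-05, -5.16704786e+01, -3.68590307e+01, -1.03722641e-04,
        6.29188959e-03,  5.71728265e-05]), 'tool_pos': array([0.26928436, 0.61828408, 0.2470809 ]), 'tcp_rot': array([-6.40631727e-01, -3.07507695e+00,  3.06629225e-03]), 'wrist_force': array([-0.72062587, -1.10892703,  0.34383516]), 'torque': array([-0.02286429,  0.0451212 ,  0.04306158]), 'grip_force': 0.0, 'width': 1.0028846744617759} 0.017
```

View pics/top0.png

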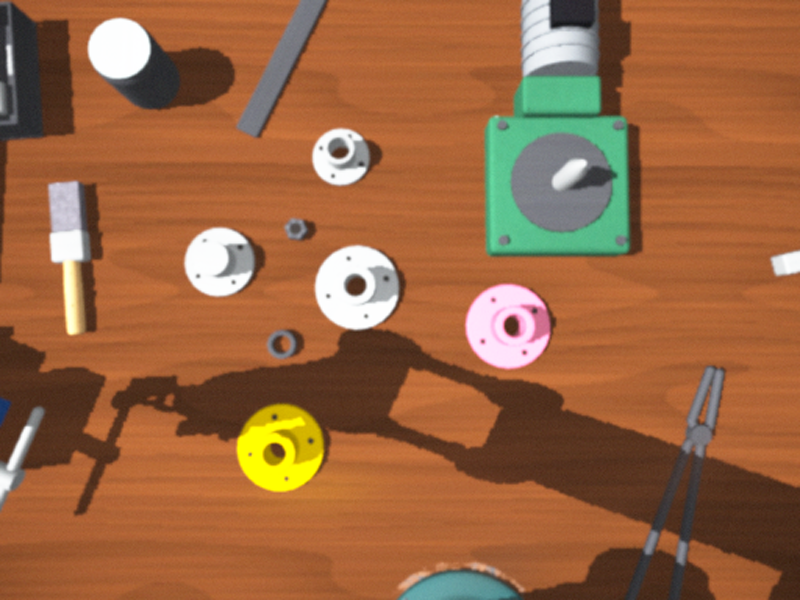

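View pics/scene0.png

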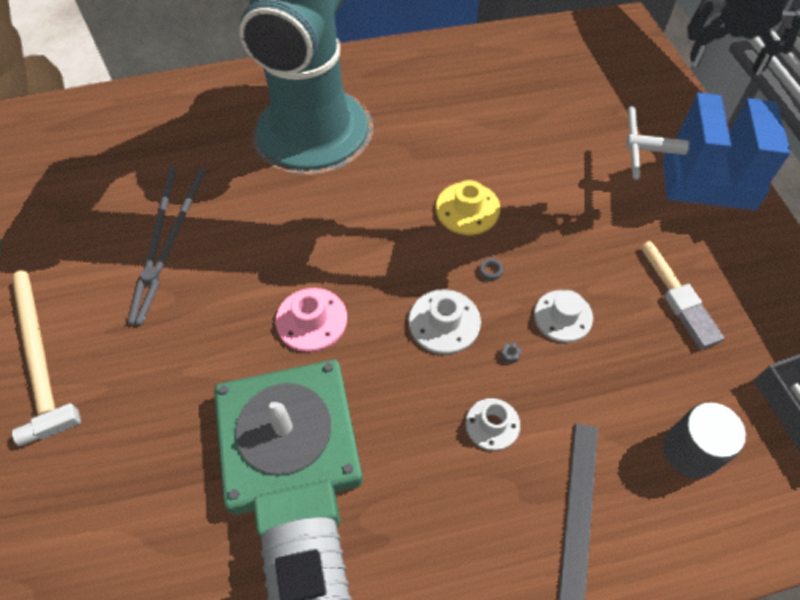

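Top view (800×600 pixels): three bare-steel flanged parts. They are at (357,287), the widest and with a bore, so the large hub; (341,157), small and with a bore, so the small hub; and (220,262), with a closed top, so the blank cap. The pink one (508,326) and the yellow one (280,447) are decoys. The grinder face is at (562,182), with the motor towards image top. The scene view agrees: large (445,321), small (493,423), cap (563,315).

```bash
cat > h.py <<'E'
import cv2,numpy as np
from scipy.optimize import least_squares
from scipy.spatial.transform import Rotation as R
def K(c): return np.array([[c['fx'],0,c['cx']],[0,c['fy'],c['cy']],[0,0,1.]])
def proj(c,P):
    Rw=R.from_rotvec(c['attitude']).as_matrix().T
    return cv2.projectPoints(np.asarray(P,float).reshape(-1,3),cv2.Rodrigues(Rw)[0],-Rw@np.array(c['origin']),K(c),np.array(c['dist']))[0][:,0]
def back(c,uv,z):
    p=cv2.undistortPoints(np.array([[uv]],float),K(c),np.array(c['dist']))[0,0]
    d=R.from_rotvec(c['attitude']).as_matrix()@np.array([p[0],p[1],1]); o=np.array(c['origin'])
    return o+d*(z-o[2])/d[2]
A=np.linspace(0,2*np.pi,120)
def circ(x,y,z,r): return np.c_[x+r*np.cos(A),y+r*np.sin(A),0*A+z]
def sil(c,x,y,cyls,z0=0):   # centroid & area of union silhouette, 8x subpixel
    m=np.zeros((384*4,512*4),np.uint8)
    for za,zb,r in cyls:
        p=proj(c,np.r_[circ(x,y,z0+za,r),circ(x,y,z0+zb,r)]); h=cv2.convexHull(((p+.5)*4).astype(np.float32))
        cv2.fillPoly(m,[np.round(h).astype(int)],255)
    M=cv2.moments(m,True); return np.array([M['m10']/M['m00'],M['m01']/M['m00']])/4-.5+.125,M['m00']/16
def blob(mask,seed):
    mask=cv2.morphologyEx(mask.astype(np.uint8),cv2.MORPH_OPEN,np.ones((2,2)))
    cs,_=cv2.findContours(mask,cv2.RETR_EXTERNAL,cv2.CHAIN_APPROX_NONE)
    ct=max((k for k in cs if cv2.contourArea(k)>60),key=lambda k:cv2.pointPolygonTest(k.astype(np.float32),seed,True))
    m=np.zeros(mask.shape,np.uint8);cv2.drawContours(m,[ct],-1,1,-1)
    M=cv2.moments(m,True);return np.array([M['m10']/M['m00'],M['m01']/M['m00']]),M['m00'],ct
def locate(c,cen,cyls,z0=0):
    p=back(c,cen,z0+.01)[:2]
    for _ in range(5):
        s,a=sil(c,*p,cyls,z0); p=p+back(c,cen,z0+.01)[:2]-back(c,s,z0+.01)[:2]
    return p,a
LG=[(0,.01,.055),(0,.048,.025)];SM=[(0,.008,.038),(0,.042,.02)];CAP=[(0,.01,.045),(0,.045,.022)]
def steel(im):
    h=cv2.cvtColor(im,cv2.COLOR_BGR2HSV); return (h[...,1]<70)&(h[...,2]>110)
E
python3 - <<'E'
from h import *; import pickle
d=pickle.load(open('cams.pkl','rb')); s=1/1.5625
seeds={'top':dict(L=(335,287),S=(341,175),C=(240,285)),'scene':dict(L=(445,340),S=(493,437),C=(563,330))}
for n,c in d.items():
    im=c['color']; st=steel(im)
    for k,m in zip('LSC',(LG,SM,CAP)):
        u=seeds[n][k]; cen,a,ct=blob(st,(u[0]*s,u[1]*s)); p,am=locate(c,cen,m); print(n,k,cen.round(1),p.round(4),'area',a,round(am))
    hsv=cv2.cvtColor(im,cv2.COLOR_BGR2HSV)
    g=((hsv[...,0]>55)&(hsv[...,0]<95)&(hsv[...,1]>90)&(hsv[...,2]>40)).astype(np.uint8)
    # hole contour (dark face) inside green
    cs,h=cv2.findContours(g,cv2.RETR_CCOMP,cv2.CHAIN_APPROX_NONE)
    holes=[k for k,q in zip(cs,h[0]) if q[3]>=0 and cv2.contourArea(k)>800]
    for k in holes:
        hu=cv2.convexHull(k); m=np.zeros(g.shape,np.uint8);cv2.fillPoly(m,[hu],1);M=cv2.moments(m,True)
        cen=np.array([M['m10'],M['m01']])/M['m00']; p,am=locate(c,cen,[(.05,.05,.064)]); print(n,'face',cen.round(1),p.round(4),M['m00'],round(am))
        tip=proj(c,[[*p,.126],[*p,.05]]);print('tip px pred',(tip*1.5625).round(0).tolist())
        outer=max([q for q,t in zip(cs,h[0]) if t[3]<0],key=cv2.contourArea)
t=d['top']
for uv in [(503,126),(619,126),(621,241),(504,241)]: print('screw',back(t,np.array(uv)*s,.05).round(4))
cr=cv2.resize(t['color'][70:220,110:350],(800,500),interpolation=cv2.INTER_CUBIC);cv2.imwrite('pics/crop1.png',cr)
E
```

```text
scene L [285.4 206.1] [0.471  0.1401] area 1510.0 1529
scene S [316.5 272. ] [0.6483 0.1641] area 905.0 943
scene C [361.7 202.5] [0.5041 0.3233] area 993.0 1025
scene face [180.3 273.8] [ 0.6015 -0.1239] 3349.0 2804
tip px pred [[271.0, 404.0], [282.0, 426.0]]
top L [229.3 184.7] [0.4669 0.1348] area 2306.0 2241
top S [218.8 101.2] [0.6436 0.1589] area 1062.0 1058
top C [141.1 168.3] [0.4999 0.3183] area 1562.0 1554
top face [359.  116.3] [ 0.601  -0.1228] 3500.0 3272
tip px pred [[581.0, 163.0], [561.0, 181.0]]
screw [ 0.6719 -0.0502  0.05  ]
screw [ 0.6726 -0.1976  0.05  ]
screw [ 0.5252 -0.1976  0.05  ]
screw [ 0.5244 -0.0506  0.05  ]
```

View pics/crop1.png

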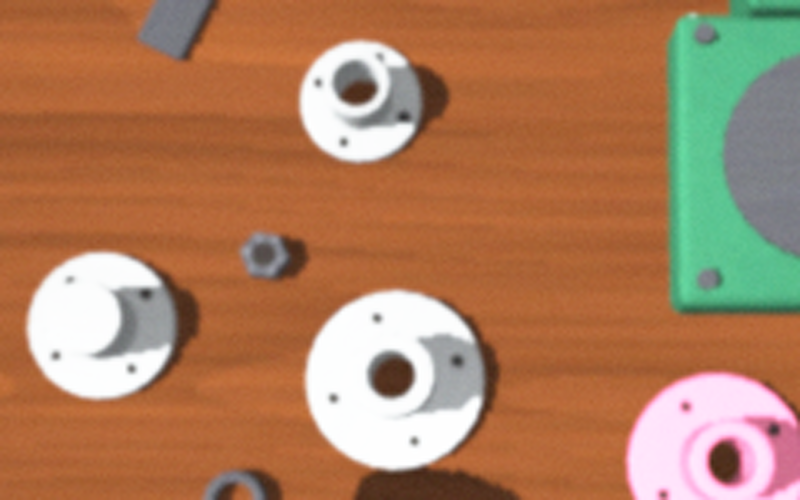

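The crop confirms it: the large hub is at (395,380) with an open bore, the small hub at (360,100) with an open bore, and the cap at (100,325) with a closed top. The two cameras differ by about 5 mm on the hubs. I'll move above the large hub, straighten the tool, and refine with the wrist camera.

```bash
cat >> h.py <<'E'
def delta(st,p,Rt=np.array([[-1,0,0],[0,1,0],[0,0,-1.]])):
    Rc=R.from_rotvec(st['tcp_rot']).as_matrix()
    return (Rc.T@(np.array(p)-st['tool_pos'])).round(4), np.degrees(R.from_matrix(Rc.T@Rt).as_rotvec()).round(2)
E
python3 - <<'E'
from h import *; from workcell import readout
print(delta(readout.read_state(),[.469,.1375,.25]))
E
```

```text
(array([-0.3751, -0.361 , -0.0022]), array([ -0.11,  -0.03, -23.54]))
```

Call:
jog_arm(deltas=[-0.04,-0.035,0,0,0,-8,1,-0.08,-0.07,0,0,0,-16,1,-0.11,-0.105,0,0,0,-23.5,1,-0.145,-0.14,0,0,0,-23.5,1,-0.18,-0.175,0,0,0,-23.5,1,-0.215,-0.21,0,0,0,-23.5,1,-0.25,-0.24,0,0,0,-23.5,1,-0.285,-0.27,0,0,0,-23.5,1])

```text
time: 0.9
tool_pos: [0.4231, 0.2554, 0.248]
tcp_rot: [-0.001, -3.141, 0.0]
wrist_force: [0.0, 0.9, -0.0]
width: 0.998
grip_force: 0.0
```

```bash
python3 - <<'E'
from h import *; from workcell import readout
st=readout.read_state();print(st['tool_pos'],st['tcp_rot'],delta(st,[.469,.1375,.25]))
E
```

```text
[0.4230775  0.25543394 0.24798363] [-7.80871071e-04 -3.14141218e+00  3.06585427e-04] (array([-0.046 , -0.1179, -0.002 ]), array([-0.01, -0.01, -0.03]))
```

Call:
jog_arm(deltas=[-0.015,-0.04,0,0,0,0,1,-0.03,-0.08,0,0,0,0,1,-0.046,-0.118,-0.002,0,0,0,1,-0.046,-0.118,-0.002,0,0,0,1,-0.046,-0.118,-0.002,0,0,0,1])

```text
time: 1.4
tool_pos: [0.4689, 0.1387, 0.2499]
tcp_rot: [-0.005, -3.141, -0.001]
wrist_force: [0.4, -0.3, -0.5]
width: 1.004
grip_force: 0.0
```

```bash
python3 - <<'E'
from h import *; from workcell import readout,read_camera
import pickle
st=readout.read_state();print(st['tool_pos'],st['tcp_rot'])
c=read_camera('wrist');pickle.dump((st,c),open('w1.pkl','wb'))
print({k:np.round(v,4).tolist() for k,v in c.items() if k!='color'})
print(proj(c,[[.469,.1375,.048]])*1.5625)
cv2.imwrite('pics/w1.png',cv2.resize(c['color'],(800,600)))
E
```

```text
[0.46888383 0.13871033 0.24992341] [-5.46847215e-03 -3.14070108e+00 -5.92953308e-04]
{'fx': 286.8592, 'fy': 286.8592, 'cx': 259.0996, 'cy': 190.113, 'dist': [-0.006, 0.0, 0.0, 0.0, 0.0], 'origin': [0.3991, 0.1382, 0.3767], 'attitude': [2.0765, 2.0694, 0.2879]}
[[404.29129972 266.86924669]]
```

View pics/w1.png

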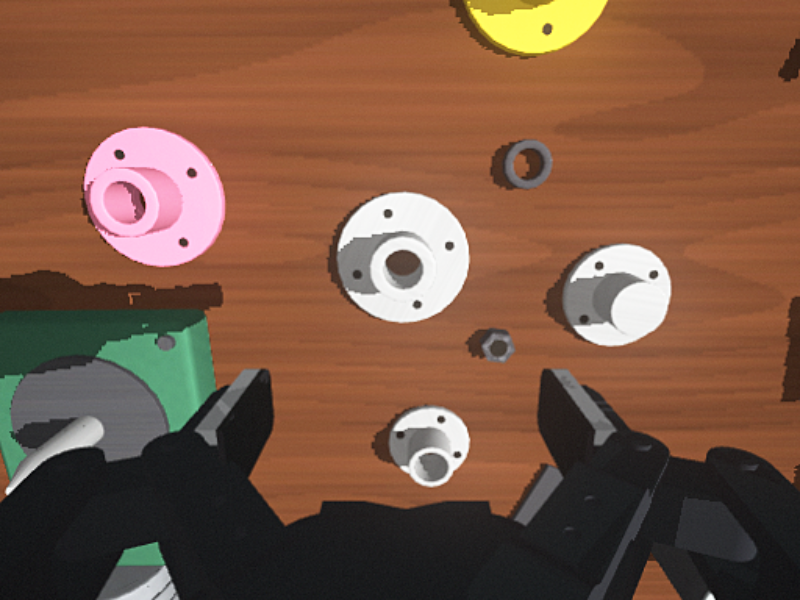

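The wrist view shows the large hub in the middle: flange (403,257), bore (404,264), predicted (404,267). The small hub is at (429,440) between the fingers, and the cap is at right, (618,295). I'll refine numerically.

```bash
python3 - <<'E'
from h import *; import pickle
st,c=pickle.load(open('w1.pkl','rb'));s=1/1.5625;m=steel(c['color'])
for k,seed,md in(('L',(440,290),LG),('S',(455,435),SM),('C',(635,320),CAP)):
    # include shaded boss shadow: low saturation
    h=cv2.cvtColor(c['color'],cv2.COLOR_BGR2HSV); mm=(h[...,1]<60)&(h[...,2]>60)
    cen,a,ct=blob(mm,(seed[0]*s,seed[1]*s));p,am=locate(c,cen,md);print(k,cen.round(1),p.round(4),a,round(am))
E
```

```text
L [258.4 165.1] [0.4718 0.1368] 5598.0 5598
S [275.3 284.9] [0.6499 0.1609] 2021.0 2080
C [395.4 189.2] [0.5048 0.3205] 3595.0 3676
```

Call:
jog_arm(deltas=[-0.002,-0.0015,0.04,0,0,0,1,-0.002,-0.0015,0.08,0,0,0,1,-0.002,-0.0015,0.12,0,0,0,1,-0.002,-0.0015,0.15,0,0,0,1,-0.002,-0.0015,0.175,0,0,0,1,-0.002,-0.0015,0.195,0,0,0,1,-0.002,-0.0015,0.21,0,0,0,1,-0.002,-0.0015,0.217,0,0,0,1])

```text
time: 2.25
tool_pos: [0.4689, 0.1392, 0.0314]
tcp_rot: [0.003, -3.138, 0.001]
wrist_force: [0.5, 0.4, -0.4]
width: 0.999
grip_force: 0.0
```

Call:
jog_arm(deltas=[0,0,0,0,0,0,0.5,0,0,0,0,0,0,0.1,0,0,0,0,0,0,-0.2,0,0,0,0,0,0,-0.5,0,0,0,0,0,0,-1,0,0,0,0,0,0,-1,0,0,0,0,0,0,-1,0,0,0,0,0,0,-1], squeeze=50)

```text
time: 3.05
tool_pos: [0.4719, 0.1382, 0.0347]
tcp_rot: [0.001, 3.14, 0.001]
wrist_force: [-2.1, -0.1, 7.0]
width: 0.57
grip_force: 52.7
```

Call:
jog_arm(deltas=[0,0,-0.02,0,0,0,-1,0,0,-0.06,0,0,0,-1,0,0,-0.1,0,0,0,-1,0,0,-0.14,0,0,0,-1,0,0,-0.18,0,0,0,-1,-0.02,-0.02,-0.2,0,0,0,-1,-0.045,-0.05,-0.2,0,0,0,-1,-0.07,-0.08,-0.2,0,0,0,-1])

```text
time: 3.85
tool_pos: [0.5417, 0.0575, 0.2343]
tcp_rot: [-0.001, 3.139, 0.001]
wrist_force: [0.8, 0.7, -5.4]
width: 0.572
grip_force: 53.9
```

Call:
jog_arm(deltas=[-0.025,-0.03,0,0,0,0,-1,-0.05,-0.06,0,0,0,0,-1,-0.075,-0.09,0,0,0,0,-1,-0.1,-0.12,0,0,0,0,-1,-0.125,-0.15,0,0,0,0,-1,-0.15,-0.175,0,0,0,0,-1,-0.16,-0.18,0,0,0,0,-1,-0.16,-0.18,0,0,0,0,-1])

```text
time: 4.65
tool_pos: [0.7011, -0.1232, 0.2315]
tcp_rot: [-0.004, -3.14, -0.001]
wrist_force: [0.6, -0.0, -5.3]
width: 0.571
grip_force: 53.9
```

Call:
jog_arm(deltas=[0,0,0,0,0,0,-1,0,0,0,0,0,0,-1,0,0,0,0,0,0,-1])

```text
time: 4.95
tool_pos: [0.7, -0.121, 0.2333]
tcp_rot: [0.001, -3.141, -0.0]
wrist_force: [-0.6, 1.3, -3.8]
width: 0.572
grip_force: 53.9
```

```bash
python3 - <<'E'
from h import *; from workcell import readout,read_camera
import pickle
L=[]
for i in range(3):
    c=read_camera('wrist');st=readout.read_state();L.append(st['tool_pos']);print(st['tool_pos'].round(4),np.round(c['origin'],4),np.round(c['attitude'],4),st['tcp_rot'].round(4))
pickle.dump((L,c),open('w2.pkl','wb'))
print(proj(c,[[.6,-.1235,.05],[.6,-.1235,.126]])*1.5625, st['wrist_force'],st['grip_force'])
cv2.imwrite('pics/w2.png',cv2.resize(c['color'],(800,600)))
E
```

```text
[ 0.7002 -0.1212  0.2335] [ 0.6302 -0.1218  0.3601] [2.0724 2.0735 0.2887] [ 7.0000e-04 -3.1415e+00 -3.0000e-04]
[ 0.7003 -0.1213  0.2336] [ 0.6303 -0.1219  0.3603] [2.0721 2.0732 0.289 ] [-5.0000e-04  3.1415e+00  1.0000e-04]
[ 0.7005 -0.1215  0.2337] [ 0.6304 -0.122   0.3604] [2.072  2.0729 0.2891] [-2.0000e-04  3.1412e+00 -0.0000e+00]
[[402.83444273 120.51577263]
 [402.06106385 104.09716353]] [-0.39089985 -0.14868349 -4.5764251 ] 53.94964959472418
```

View pics/w2.png

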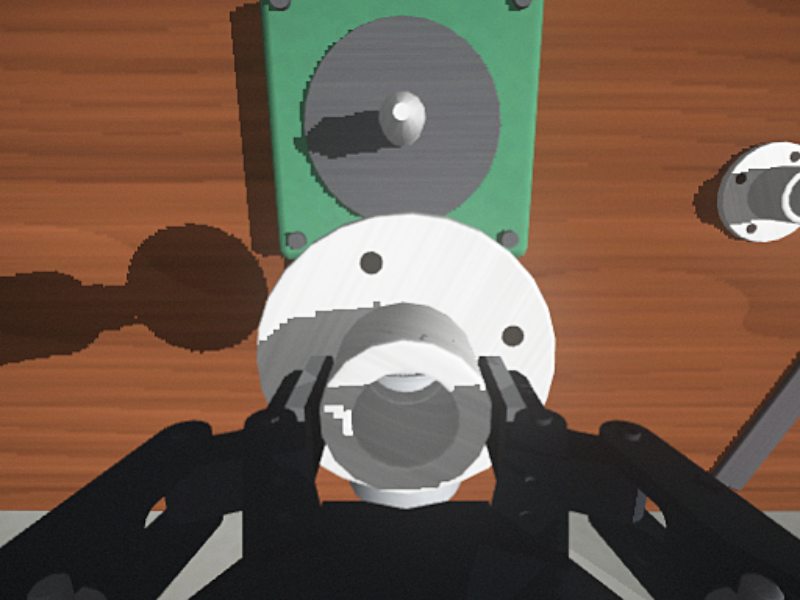

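The wrist view is good: spindle tip (401,112), grinder face centre (402,118), held hub flange arc top at (412,214), bore at (408,420). I'll fit the hub and the spindle from this same picture so that the camera bias cancels.

```bash
cat >> h.py <<'E'
def fit(c,pts,cyls,p0,z0=0):
    def f(p):
        P=np.concatenate([np.r_[circ(*p,z0+a,r),circ(*p,z0+b,r)] for a,b,r in cyls])
        h=cv2.convexHull(proj(c,P).astype(np.float32))
        return [cv2.pointPolygonTest(h,(float(u),float(v)),True) for u,v in pts]
    s=least_squares(f,p0,diff_step=1e-3,loss='soft_l1'); return s.x,np.sqrt(np.mean(s.fun**2))
def edgepts(mask): # outline points, centred between in/out pixels
    cs,_=cv2.findContours(mask.astype(np.uint8),cv2.RETR_EXTERNAL,cv2.CHAIN_APPROX_NONE)
    return max(cs,key=cv2.contourArea)[:,0].astype(float)
E
python3 - <<'E'
from h import *; import pickle
L,c=pickle.load(open('w2.pkl','rb'));s=1/1.5625
im=c['color'];h=cv2.cvtColor(im,cv2.COLOR_BGR2HSV)
tcp=np.mean(L,0);print('tcp',tcp)
# hub flange arc
m=((h[...,1]<60)&(h[...,2]>130));
m[:int(208*s)]=0
e=edgepts(m);e=e[(e[:,1]>136)&(e[:,1]<215)&((e[:,0]<175)|(e[:,0]>345)|(e[:,1]<165))]
for dz in(.030,.033,.036):
    z0=tcp[2]-dz;p,r=fit(c,e,[(0,.01,.0545)],tcp[:2],z0);print('hub',dz,p.round(4),'rms',round(r,2),len(e))
# face
g=((h[...,0]>55)&(h[...,0]<95)&(h[...,1]>90))
ng=(~g).astype(np.uint8);ng[:8]=0;ng[int(208*s):]=0;ng[:,:int(290*s)]=0;ng[:,int(512*s):]=0
ng=cv2.morphologyEx(ng,cv2.MORPH_OPEN,np.ones((5,5)))
e=edgepts(ng);e=e[(e[:,1]>13)&(e[:,1]<130)&(abs(e[:,0]-257)>20)&(e[:,0]>190)]
p,r=fit(c,e,[(.05,.05,.064)],[.6,-.1235]);print('face',p.round(4),round(r,2),len(e))
# tip
t=(h[...,2]>225)&(h[...,1]<40);t[int(150*s):]=0;t[:,:230]=0;t[:,285:]=0
n,_,stt,cen=cv2.connectedComponentsWithStats(t.astype(np.uint8));i=1+np.argmax(stt[1:,4]);print('tip px',cen[i]*1.5625,stt[i],back(c,cen[i],.126).round(4))
print('tip diam px pred',np.ptp(proj(c,circ(.6,-.12,.126,.004)),axis=0))
E
```

```text
tcp [ 0.70032749 -0.12132406  0.23359825]
hub 0.03 [ 0.6993 -0.1215] rms 1.99 190
hub 0.033 [ 0.6994 -0.1217] rms 1.62 190
hub 0.036 [ 0.6995 -0.1217] rms 1.46 190
face [ 0.6037 -0.1243] 0.39 258
tip px [408.11491935 110.34946237] [252  65  19  12 186] [ 0.6028 -0.1206  0.126 ]
tip diam px pred [10.56196599 11.37820402]
```

```bash
python3 - <<'E'
from h import *; import pickle
L,c=pickle.load(open('w2.pkl','rb'));s=1/1.5625
im=c['color'];h=cv2.cvtColor(im,cv2.COLOR_BGR2HSV);tcp=np.mean(L,0)
print('tip pred 800px',proj(c,[[.6037,-.1243,.126]])*1.5625,'seen(401,112)->',back(c,np.array([401,112])*s,.126).round(4))
m=((h[...,1]<70)&(h[...,2]>130));m[:135]=0
e=edgepts(m);e=e[(e[:,1]>137)&(e[:,1]<200)]
# keep only outer: 
ce=np.array([260,240.]);d=np.hypot(*(e-ce).T);e=e[d>80]
for rad in(.0545,.055):
  for fz in(0,1):
    def f(q):
        P=np.r_[circ(q[0],q[1],q[2],rad),circ(q[0],q[1],q[2]+.01,rad)];hh=cv2.convexHull(proj(c,P).astype(np.float32))
        return [cv2.pointPolygonTest(hh,(float(u),float(v)),True) for u,v in e]
    x0=[.7,-.1213,tcp[2]-.033]
    if fz: r=least_squares(f,x0,diff_step=1e-3,loss='soft_l1')
    else:
        r=least_squares(lambda p:f([*p,x0[2]]),x0[:2],diff_step=1e-3,loss='soft_l1')
    print(rad,r.x.round(4),'rms',np.sqrt(np.mean(r.fun**2)).round(2),len(e),np.round(r.fun[::12],1))
v=im.copy()
for a,rr in((0,.055),(.01,.055),(.048,.025),(.048,.015)):
    for u in proj(c,circ(.6995,-.1215,tcp[2]-.033+a,rr)): cv2.circle(v,tuple(np.round(u).astype(int)),0,(0,0,255),-1)
for u in e: v[int(u[1]),int(u[0])]=(0,255,0)
cv2.imwrite('pics/w2o.png',cv2.resize(v[:330,140:380],(580,800*330//330),interpolation=cv2.INTER_NEAREST)[:600])
E
```

```text
tip pred 800px [[400.42848649 112.28338876]] seen(401,112)-> [ 0.6036 -0.124   0.126 ]
0.0545 [ 0.6993 -0.1217] rms 0.61 181 [ 1.6  0.9  0.6 -0.   0.2  0.  -0.2  0.2  0.3  1.  -0.5 -0.4 -0.2 -0.3
  0.2  0.1]
0.0545 [ 0.6993 -0.1217  0.2003] rms 0.61 181 [ 1.7  1.   0.6  0.   0.2  0.  -0.3  0.1  0.2  0.9 -0.5 -0.4 -0.2 -0.3
  0.2  0.1]
0.055 [ 0.6999 -0.1217] rms 0.65 181 [ 1.4  0.7  0.4 -0.2  0.1  0.1 -0.1  0.5  0.8  1.3 -0.2 -0.3 -0.2 -0.4
  0.  -0.1]
0.055 [ 0.6999 -0.1217  0.1989] rms 0.61 181 [ 1.7  1.   0.6  0.   0.2  0.  -0.3  0.1  0.2  0.9 -0.5 -0.4 -0.2 -0.3
  0.2  0.1]
```

View pics/w2o.png

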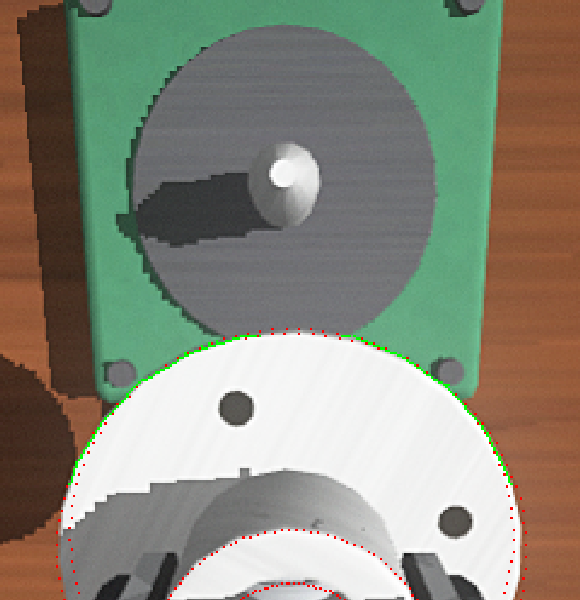

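The overlay fits the held hub's flange and boss. The shift from hub to spindle is −0.096 m in x and −0.0025 m in y, and the lowering is about 0.150 m.

Call:
jog_arm(deltas=[0.035,-0.001,0,0,0,0,-1,0.07,-0.002,0,0,0,0,-1,0.09,-0.0025,0,0,0,0,-1,0.096,-0.0025,0,0,0,0,-1,0.096,-0.0025,0,0,0,0,-1,0.096,-0.0025,0.03,0,0,0,-1,0.096,-0.0025,0.05,0,0,0,-1,0.096,-0.0025,0.06,0,0,0,-1])

```text
time: 5.9
tool_pos: [0.6047, -0.1242, 0.1711]
tcp_rot: [-0.0, -3.139, -0.001]
wrist_force: [-0.4, 0.5, -5.3]
width: 0.572
grip_force: 53.9
```

Call:
jog_arm(deltas=[0,0,0,0,0,0,-1,0,0,0.005,0,0,0,-1,0,0,0.01,0,0,0,-1,0,0,0.015,0,0,0,-1,0,0,0.02,0,0,0,-1,0,0,0.02,0,0,0,-1])

```text
time: 6.5
tool_pos: [0.6042, -0.1245, 0.1524]
tcp_rot: [-0.001, -3.14, -0.001]
wrist_force: [-0.5, -0.1, -5.3]
width: 0.57
grip_force: 53.9
```

```bash
python3 - <<'E'
from h import *; from workcell import readout,read_camera
c=read_camera('scene');st=readout.read_state();print(st['tool_pos'],st['wrist_force'],st['torque'])
cv2.imwrite('pics/s2.png',cv2.resize(c['color'][190:370,90:330],(800,600),interpolation=cv2.INTER_CUBIC))
E
```

```text
[ 0.60436641 -0.12453513  0.15277669] [ 0.17714325  0.3459398  -4.36547809] [ 0.04189675 -0.04458205 -0.06629861]
```

View pics/s2.png

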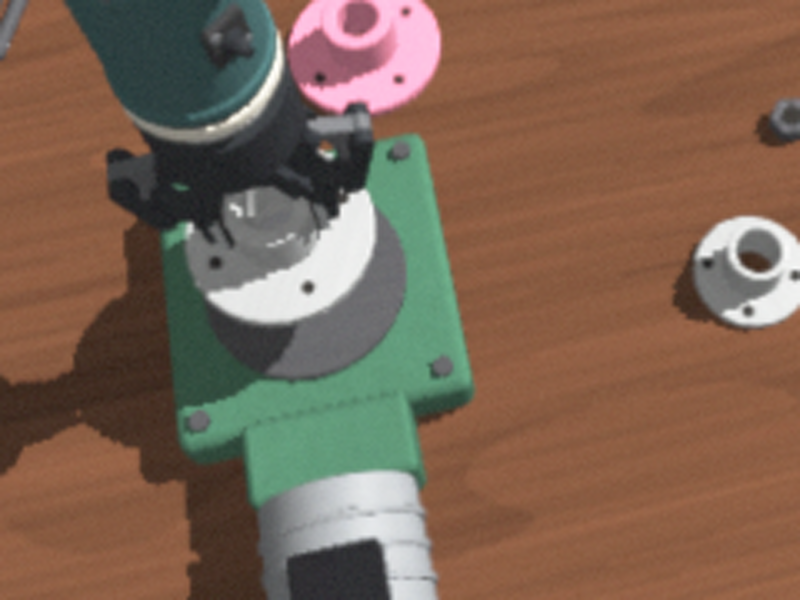

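The hub (285,250) hangs level above the face, with the spindle tip showing in its bore at (258,205) and no contact force. I'll lower on.

Call:
jog_arm(deltas=[0,0,0.007,0,0,0,-1,0,0,0.014,0,0,0,-1,0,0,0.021,0,0,0,-1,0,0,0.028,0,0,0,-1,0,0,0.03,0,0,0,-1])

```text
time: 7.05
tool_pos: [0.6038, -0.1244, 0.1216]
tcp_rot: [-0.001, -3.139, -0.001]
wrist_force: [-0.3, 0.4, -5.0]
width: 0.573
grip_force: 53.9
```

Call:
jog_arm(deltas=[0,0,0.007,0,0,0,-1,0,0,0.014,0,0,0,-1,0,0,0.021,0,0,0,-1,0,0,0.028,0,0,0,-1,0,0,0.032,0,0,0,-1,0,0,0.034,0,0,0,-1,0,0,0.034,0,0,0,-1])

```text
time: 7.75
tool_pos: [0.6046, -0.1246, 0.0889]
tcp_rot: [-0.001, -3.141, -0.0]
wrist_force: [-0.1, 0.3, -4.2]
width: 0.572
grip_force: 53.9
```

Call:
jog_arm(deltas=[0,0,0.002,0,0,0,-1,0,0,0.003,0,0,0,-1,0,0,0.004,0,0,0,-1,0,0,0.004,0,0,0,-1])

```text
time: 8.15
tool_pos: [0.6047, -0.1246, 0.0853]
tcp_rot: [-0.001, -3.142, -0.0]
wrist_force: [-0.8, -0.2, -4.7]
width: 0.571
grip_force: 54.0
```

Call:
jog_arm(deltas=[0,0,0.001,0,0,0,-1,0,0,0.0015,0,0,0,-1,0,0,0.0015,0,0,0,-1])

```text
time: 8.45
tool_pos: [0.6049, -0.1246, 0.0848]
tcp_rot: [0.001, 3.141, -0.0]
wrist_force: [-3.8, 1.4, 4.4]
width: 0.571
grip_force: 54.6
```

Contact: the vertical force went from −4.7 to +4.4 N, at the seated height (0.0848 = 0.0347 + 0.050). Release and rise.

Call:
jog_arm(deltas=[0,0,0,0,0,0,-0.2,0,0,0,0,0,0,0.3,0,0,0,0,0,0,0.6,0,0,0,0,0,0,1,0,0,0,0,0,0,1,0,0,0,0,0,0,1])

```text
time: 9.05
tool_pos: [0.6049, -0.1247, 0.0837]
tcp_rot: [0.001, 3.141, -0.0]
wrist_force: [0.1, 0.1, 0.5]
width: 0.997
grip_force: 0.0
```

Call:
jog_arm(deltas=[0,0,-0.01,0,0,0,1,0,0,-0.03,0,0,0,1,0,0,-0.07,0,0,0,1,0,0,-0.11,0,0,0,1,0,0,-0.15,0,0,0,1,0.02,0.02,-0.165,0,0,0,1,0.02,0.06,-0.165,0,0,0,1,0.02,0.1,-0.165,0,0,0,1])

```text
time: 9.85
tool_pos: [0.5852, -0.0243, 0.2514]
tcp_rot: [0.005, 3.138, -0.0]
wrist_force: [-0.6, 0.2, -0.1]
width: 0.999
grip_force: 0.0
```

Call:
jog_arm(deltas=[0,0.035,0,0,0,0,1,0,0.07,0,0,0,0,1,-0.015,0.105,0,0,0,0,1,-0.03,0.14,0,0,0,0,1,-0.045,0.17,0,0,0,0,1,-0.063,0.186,0,0,0,0,1,-0.063,0.186,0,0,0,0,1,-0.063,0.186,0,0,0,0,1])

```text
time: 10.65
tool_pos: [0.6479, 0.1615, 0.249]
tcp_rot: [0.0, -3.141, 0.001]
wrist_force: [-1.4, -1.1, -0.2]
width: 1.0
grip_force: 0.0
```

```bash
python3 - <<'E'
from h import *; from workcell import readout,read_camera
import pickle
c=read_camera('wrist');st=readout.read_state();print(st['tool_pos'],st['tcp_rot']);pickle.dump((st,c),open('w3.pkl','wb'))
t=read_camera('top');sc=read_camera('scene');s=1/1.5625
for n,k in(('top',t),('scene',sc)):
    print(n,(proj(k,[[.6037,-.1242,.06]])).round(0))
h=cv2.cvtColor(c['color'],cv2.COLOR_BGR2HSV); mm=(h[...,1]<60)&(h[...,2]>60)
sd=proj(c,[[.625,.161,.008]])[0]
cen,a,ct=blob(mm,tuple(map(float,sd)));p,am=locate(c,cen,SM);print('S',cen*1.5625,p.round(4),a,round(am))
a=cv2.resize(c['color'],(400,300));b=cv2.resize(sc['color'][190:370,90:330],(400,300));cc=cv2.resize(t['color'][40:220,250:490],(400,300))
cv2.imwrite('pics/m3.png',np.vstack([np.hstack([a,b]),np.hstack([cc,cc*0])]))
E
```

```text
[0.64758284 0.1609645  0.24899056] [-8.29744080e-04 -3.14114392e+00  7.35629451e-04]
top [[361. 113.]]
scene [[179. 272.]]
S [405.14705882 255.95260397] [0.6484 0.1606] 2669.0 2690
```

View pics/m3.png

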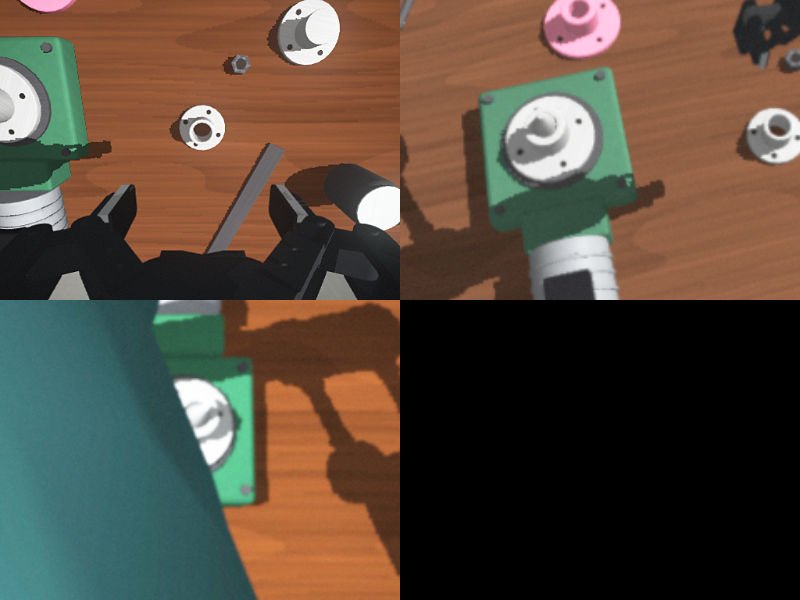

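The large hub sits flat on the face around the spindle (scene crop 548,138). The small hub is centred below the gripper at (0.6484, 0.1606). Descend and grip.

Call:
jog_arm(deltas=[-0.001,-0.0005,0.04,0,0,0,1,-0.001,-0.0005,0.08,0,0,0,1,-0.001,-0.0005,0.12,0,0,0,1,-0.001,-0.0005,0.15,0,0,0,1,-0.001,-0.0005,0.18,0,0,0,1,-0.001,-0.0005,0.2,0,0,0,1,-0.001,-0.0005,0.213,0,0,0,1,-0.001,-0.0005,0.219,0,0,0,1])

```text
time: 11.6
tool_pos: [0.648, 0.1599, 0.0286]
tcp_rot: [-0.002, -3.14, 0.001]
wrist_force: [-0.4, 0.4, 0.6]
width: 0.998
grip_force: 0.0
```

Call:
jog_arm(deltas=[0,0,0,0,0,0,0.5,0,0,0,0,0,0,0.1,0,0,0,0,0,0,-0.2,0,0,0,0,0,0,-0.4,0,0,0,0,0,0,-1,0,0,0,0,0,0,-1,0,0,0,0,0,0,-1,0,0,0,0,0,0,-1], squeeze=45)

```text
time: 12.4
tool_pos: [0.6503, 0.1609, 0.0319]
tcp_rot: [0.001, 3.139, 0.0]
wrist_force: [-0.2, -1.5, 5.6]
width: 0.455
grip_force: 45.4
```

Call:
jog_arm(deltas=[0,0,0,0,0,0,-1,0,0,0,0,0,0,-1])

```text
time: 12.6
tool_pos: [0.6503, 0.1609, 0.0318]
tcp_rot: [0.001, 3.139, 0.0]
wrist_force: [-1.4, -0.6, 6.8]
width: 0.46
grip_force: 45.4
```

Call:
jog_arm(deltas=[0,0,-0.02,0,0,0,-1,0,0,-0.06,0,0,0,-1,0,0,-0.1,0,0,0,-1,0,0,-0.14,0,0,0,-1,0,0,-0.18,0,0,0,-1,-0.01,-0.02,-0.21,0,0,0,-1,-0.02,-0.05,-0.21,0,0,0,-1,-0.03,-0.08,-0.21,0,0,0,-1])

```text
time: 13.4
tool_pos: [0.6797, 0.0808, 0.2417]
tcp_rot: [-0.001, 3.138, 0.001]
wrist_force: [-0.1, -0.8, -3.4]
width: 0.458
grip_force: 46.2
```

Call:
jog_arm(deltas=[0,-0.035,0,0,0,0,-1,-0.01,-0.07,0,0,0,0,-1,-0.02,-0.11,0,0,0,0,-1,-0.02,-0.15,0,0,0,0,-1,-0.02,-0.18,0,0,0,0,-1,-0.02,-0.203,0,0,0,0,-1,-0.02,-0.203,0,0,0,0,-1,-0.02,-0.203,0,0,0,0,-1])

```text
time: 14.2
tool_pos: [0.6982, -0.1224, 0.2388]
tcp_rot: [-0.003, -3.14, -0.002]
wrist_force: [-0.1, 1.0, -3.9]
width: 0.453
grip_force: 46.3
```

Call:
jog_arm(deltas=[0,0,0,0,0,0,-1,0,0,0,0,0,0,-1])

```text
time: 14.4
tool_pos: [0.6987, -0.1208, 0.2395]
tcp_rot: [0.001, -3.141, -0.001]
wrist_force: [-0.4, -0.2, -2.7]
width: 0.456
grip_force: 46.2
```

```bash
python3 - <<'E'
from h import *; from workcell import readout,read_camera
L=[]
for i in range(3):
    c=read_camera('wrist');st=readout.read_state();L.append(st['tool_pos'])
tcp=np.mean(L,0);print('tcp',tcp.round(4),st['tcp_rot'].round(4),st['wrist_force'],st['grip_force'])
s=1/1.5625;im=c['color'];h=cv2.cvtColor(im,cv2.COLOR_BGR2HSV)
v=im.copy()
z0=tcp[2]-.0318
# held hub flange arc: search outward-in along rays for gradient near predicted outline
g=cv2.cvtColor(im,cv2.COLOR_BGR2GRAY).astype(float)
sat=h[...,1].astype(float)
def rays(cyl,p,z,angs,ch,span=.008,sign=1):
    out=[]
    for a in angs:
        r=np.linspace(cyl-span,cyl+span,65)
        P=proj(c,np.c_[p[0]+r*np.cos(a),p[1]+r*np.sin(a),0*r+z]).astype(np.float32)
        q=cv2.remap(ch.astype(np.float32),P[:,0],P[:,1],cv2.INTER_LINEAR).ravel()
        d=sign*np.diff(cv2.GaussianBlur(q,(1,5),0).ravel());i=np.argmax(d);
        if d[i]>1.5: out.append((P[i]+P[i+1])/2)
    return np.array(out)
import pickle;pickle.dump((tcp,c),open('w4.pkl','wb'))
e=rays(.038,tcp,z0+.008,np.pi+np.linspace(-1.1,1.1,60),-g+sat)
p,r=fit(c,e,[(0,.008,.038)],tcp[:2],z0);print('hub',p.round(4),round(r,2),len(e))
for u in e: v[int(round(u[1])),int(round(u[0]))]=(0,255,0)
# seated large hub flange on grinder: centre should match spindle within 2.5mm; tip bright disc
for a,rr in((.126,.004),(.06,.055),(.05,.064)):
    for u in proj(c,circ(.6037,-.1242,a,rr)): cv2.circle(v,tuple(np.round(u).astype(int)),0,(0,0,255),-1)
for a,rr in((.008,.038),(.042,.02),(.042,.015)):
    for u in proj(c,circ(*p,z0+a,rr)): cv2.circle(v,tuple(np.round(u).astype(int)),0,(255,0,0),-1)
cv2.imwrite('pics/w4.png',cv2.resize(v[:330,140:380],(436,600),interpolation=cv2.INTER_NEAREST))
E
```

```text
tcp [ 0.6988 -0.121   0.2398] [-1.0000e-03  3.1415e+00  2.0000e-04] [ 0.35106835 -0.06380098 -2.9358199 ] 46.24272035434842
hub [ 0.6967 -0.1212] 0.85 60
```

View pics/w4.png

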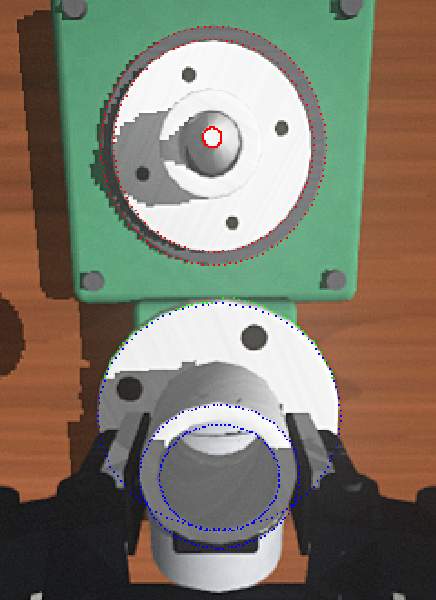

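The overlay shows the spindle tip inside its predicted ring (212,137), the large hub seated concentric with the face, and the held small hub matching its model outline. The shift is −0.093 m in x and −0.003 m in y, and the lowering is about 0.110 m.

Call:
jog_arm(deltas=[0.035,-0.001,0,0,0,0,-1,0.07,-0.002,0,0,0,0,-1,0.088,-0.003,0,0,0,0,-1,0.093,-0.003,0,0,0,0,-1,0.093,-0.003,0,0,0,0,-1,0.093,-0.003,0.03,0,0,0,-1,0.093,-0.003,0.055,0,0,0,-1,0.093,-0.003,0.065,0,0,0,-1])

```text
time: 15.35
tool_pos: [0.6052, -0.1245, 0.1719]
tcp_rot: [-0.0, -3.138, -0.002]
wrist_force: [-0.3, 0.9, -3.4]
width: 0.456
grip_force: 46.2
```

Call:
jog_arm(deltas=[0,0,0,0,0,0,-1,0,0,0.006,0,0,0,-1,0,0,0.012,0,0,0,-1,0,0,0.018,0,0,0,-1,0,0,0.024,0,0,0,-1,0,0,0.03,0,0,0,-1,0,0,0.036,0,0,0,-1,0,0,0.036,0,0,0,-1])

```text
time: 16.15
tool_pos: [0.6048, -0.1249, 0.1374]
tcp_rot: [-0.001, -3.139, -0.001]
wrist_force: [-0.7, 0.3, -3.2]
width: 0.452
grip_force: 46.3
```

Call:
jog_arm(deltas=[0,0,0,0,0,0,-1,0,0,0.002,0,0,0,-1,0,0,0.004,0,0,0,-1,0,0,0.004,0,0,0,-1])

```text
time: 16.55
tool_pos: [0.6057, -0.1251, 0.1346]
tcp_rot: [-0.001, -3.141, -0.0]
wrist_force: [-0.8, -0.4, -2.5]
width: 0.456
grip_force: 46.3
```

Call:
jog_arm(deltas=[0,0,0.001,0,0,0,-1,0,0,0.002,0,0,0,-1,0,0,0.003,0,0,0,-1,0,0,0.003,0,0,0,-1])

```text
time: 16.95
tool_pos: [0.6056, -0.1251, 0.1316]
tcp_rot: [-0.001, -3.141, -0.0]
wrist_force: [-0.6, -0.9, -3.2]
width: 0.455
grip_force: 46.3
```

Call:
jog_arm(deltas=[0,0,0.001,0,0,0,-1,0,0,0.0015,0,0,0,-1,0,0,0.0015,0,0,0,-1])

```text
time: 17.25
tool_pos: [0.6057, -0.1251, 0.1302]
tcp_rot: [-0.001, -3.141, -0.0]
wrist_force: [-1.3, 0.0, -3.8]
width: 0.457
grip_force: 46.3
```

Call:
jog_arm(deltas=[0,0,0.0005,0,0,0,-1,0,0,0.001,0,0,0,-1,0,0,0.001,0,0,0,-1])

```text
time: 17.55
tool_pos: [0.6058, -0.1251, 0.1299]
tcp_rot: [0.001, 3.141, -0.0]
wrist_force: [-1.9, 1.2, 1.0]
width: 0.454
grip_force: 46.7
```

Call:
jog_arm(deltas=[0,0,0.0005,0,0,0,-1,0,0,0.0005,0,0,0,-1])

```text
time: 17.75
tool_pos: [0.6058, -0.1251, 0.1298]
tcp_rot: [0.001, 3.141, -0.0]
wrist_force: [-4.0, 1.4, 5.6]
width: 0.456
grip_force: 47.0
```

Call:
jog_arm(deltas=[0,0,0,0,0,0,-0.3,0,0,0,0,0,0,0.2,0,0,0,0,0,0,0.6,0,0,0,0,0,0,1,0,0,0,0,0,0,1,0,0,0,0,0,0,1])

```text
time: 18.35
tool_pos: [0.6058, -0.1252, 0.1287]
tcp_rot: [0.001, 3.142, -0.0]
wrist_force: [0.0, -0.5, -0.0]
width: 0.998
grip_force: 0.0
```

Call:
jog_arm(deltas=[0,0,-0.01,0,0,0,1,0,0,-0.03,0,0,0,1,0,0,-0.07,0,0,0,1,0,0,-0.11,0,0,0,1,-0.03,0,-0.13,0,0,0,1,-0.065,0,-0.13,0,0,0,1,-0.095,0,-0.13,0,0,0,1,-0.095,0,-0.13,0,0,0,1])

```text
time: 19.15
tool_pos: [0.7038, -0.1251, 0.2592]
tcp_rot: [-0.0, 3.139, -0.0]
wrist_force: [-0.5, -0.8, -0.8]
width: 1.0
grip_force: 0.0
```

```bash
python3 - <<'E'
from h import *; from workcell import readout,read_camera
c=read_camera('wrist');sc=read_camera('scene');st=readout.read_state();print(st['tool_pos'],st['wrist_force'],st['time'])
v=cv2.resize(c['color'],None,fx=2,fy=2,interpolation=cv2.INTER_CUBIC)
for z,r in((.126,.004),(.06,.055),(.106,.038),(.14,.02)):
    for u in proj(c,circ(.6037,-.1242,z,r)): cv2.circle(v,tuple(np.round(u*2+.5).astype(int)),0,(0,0,255),-1)
a=cv2.resize(v[:500,280:760],(400,417));b=cv2.resize(sc['color'][190:370,110:270],(400,450))
o=np.zeros((450,800,3),np.uint8);o[:417,:400]=a;o[:,400:]=b;cv2.imwrite('pics/f.png',o)
E
```

```text
[ 0.70084216 -0.12511816  0.25868733] [ 0.02805973  0.30122051 -0.07441145] 19.25
```

View pics/f.png

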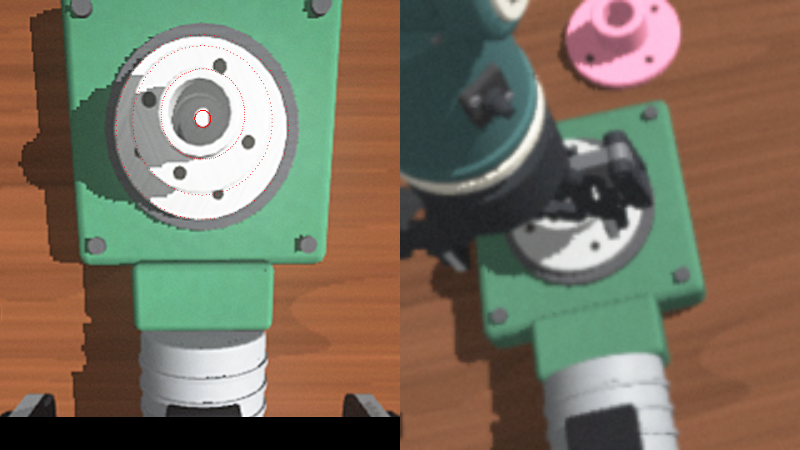

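The wrist view shows both hubs stacked on the spindle, with tip (202,118) centred. The small hub's boss rim falls on the ring predicted for the seated height, and the gripper is clear. I'll hand it in.

```bash
python3 -c "
from workcell import finish_job; print(finish_job())"
```

```text
the job is handed in; nothing more can be done
None
```

I handed the job in at about 19 s of the 56 s: the large hub is seated on the grinder face, the small hub sits on top of it over the same spindle, the gripper is clear, and I left the blank cap alone.

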